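# Reload the slanted pudding warmer and click its dial to the green tab

### The job

Reload the bakery's slanted warming plate. First turn its dial back to off (pointer at the red mark); with it off, put every blue-lidded used tin from the plate into the grey wash-up tub and stand every gold-lidded pudding tin upright and flat on the plate; only then turn the dial clockwise, click by click, until its pointer rests at the green tab. Do not knock over the jam jar or the spray can.

Things in the scene. Friction and masses are not known exactly. Their poses are not given: they have to be found in the camera images.
- dial (a joint): angle of the rotary dial in rad: 0 = off (pointer at the red mark), grows clockwise seen from above, one click = 30 degrees (0.5236 rad), stops at 0 and at 9 clicks (4.712). A sprung detent pulls it into the nearest click when let go; about 0.1 N m carries it over a click
- dial_grip (a point): point on the dial's vertical axis at the middle height of its black grip bar, 82 mm above the bench. The bar is 52 mm long, 14 mm thick, 30 mm tall (67 to 97 mm above the bench), stands on a round grey skirt (60 mm across, top 64 mm above the bench) and turns with the dial; this point's x axis runs along the bar, away from the pointer end (the pointer is at -x)
- dial_pointer (a point): point 42 mm from the dial's axis, straight ahead of the white pointer line on the dial, on the circle of the tabs; it turns with the dial
- green_tab (a point): centre of the bright green marker tab (round, 11 mm across, 6 mm tall, fixed on the box top, 50 mm above the bench, 42 mm from the dial's axis). It sits at one of clicks 3 to 8; dark grey tabs of the same size sit at the other five
- dial_box: fixed white control box 120 x 120 x 50 mm carrying the dial at the centre of its top; origin at the centre of its underside, z up. The red off mark lies from the dial's axis along its -x
- plate: the dark slanted warming plate, fixed: 140 mm along its x (the slope, rising at 10 degrees away from the robot), 400 mm along its y; origin at the centre of its top face (78 mm above the bench), z square to the face. A lip 5 mm thick stands 10 mm above the face along its low edge (x = -70 mm); the other edges are open. Friction holds a tin where it is put on the slope
- tub: loose grey open wash-up tub 180 (x) x 165 (y) x 50 mm high, walls and floor 5 mm, 0.9 kg; origin at the centre of its underside, z up
- pudding1_c (a point): closed aluminium pudding tin with a gold-orange lid, an upright cylinder 55 mm across and 45 mm tall, about 0.2 kg; this point is its centre, half-way up (22.5 mm above its underside), z along its axis. Three or four of the four are present, standing on the bench
- pudding2_c (a point): closed aluminium pudding tin with a gold-orange lid, an upright cylinder 55 mm across and 45 mm tall, about 0.2 kg; this point is its centre, half-way up (22.5 mm above its underside), z along its axis. Three or four of the four are present, standing on the bench
- pudding3_c (a point): closed aluminium pudding tin with a gold-orange lid, an upright cylinder 55 mm across and 45 mm tall, about 0.2 kg; this point is its centre, half-way up (22.5 mm above its underside), z along its axis. Three or four of the four are present, standing on the bench
- pudding4_c (a point): closed aluminium pudding tin with a gold-orange lid, an upright cylinder 55 mm across and 45 mm tall, about 0.2 kg; this point is its centre, half-way up (22.5 mm above its underside), z along its axis. Three or four of the four are present, standing on the bench
- used1_c (a point): used tin, the same shape and size but with a blue lid (55 mm across, 45 mm tall, 0.2 kg); this point is its centre, half-way up, z along its axis. One or two of the two are present, at first standing on the slanted plate
- used2_c (a point): used tin, the same shape and size but with a blue lid (55 mm across, 45 mm tall, 0.2 kg); this point is its centre, half-way up, z along its axis. One or two of the two are present, at first standing on the slanted plate
- jam_jar: bystander: closed jam jar with red cap, 58 mm across, 75 mm tall, standing in the row of pudding tins; origin at the centre of its underside
- spray_can: bystander: red and yellow spray can, 60 mm across, 190 mm tall; origin at the centre of its underside

How it is judged (in metres and radians):
On the way, in this order (a step that is already met when the one before it is completed fails the run):
1. the dial is turned back to off (value of joint dial below 0.15 rad), for 0.2 s.
2. with the dial still off, all used tins are in the tub and all pudding tins stand on the plate (value of joint dial below 0.15 rad and x of pudding1_c in the frame of plate between -0.07 and 0.07 m and y of pudding1_c in the frame of plate between -0.2 and 0.2 m and z of pudding1_c in the frame of plate between 0.016 and 0.029 m and angle between the z axis of each of pudding1_c, pudding2_c, pudding3_c, pudding4_c and the z axis of plate, either way round below 0.12 rad and angle between each of pudding1_c, pudding2_c, pudding3_c, pudding4_c's own z axis and vertical below 0.5 rad and x of pudding2_c in the frame of plate between -0.07 and 0.07 m and y of pudding2_c in the frame of plate between -0.2 and 0.2 m and z of pudding2_c in the frame of plate between 0.016 and 0.029 m and x of pudding3_c in the frame of plate between -0.07 and 0.07 m and y of pudding3_c in the frame of plate between -0.2 and 0.2 m and z of pudding3_c in the frame of plate between 0.016 and 0.029 m and x of pudding4_c in the frame of plate between -0.07 and 0.07 m and y of pudding4_c in the frame of plate between -0.2 and 0.2 m and z of pudding4_c in the frame of plate between 0.016 and 0.029 m and x of used1_c in the frame of tub between -0.09 and 0.09 m and y of used1_c in the frame of tub between -0.083 and 0.083 m and z of used1_c in the frame of tub between 0 and 0.08 m and x of used2_c in the frame of tub between -0.09 and 0.09 m and y of used2_c in the frame of tub between -0.083 and 0.083 m and z of used2_c in the frame of tub between 0 and 0.08 m), for 0.2 s.
At the end, for the whole second after the job is handed in: the dial rests in the click at the green tab (pointer within 8 mm of it, about 11 degrees, on the tab circle); every pudding tin present stands flat on the slanted plate, its axis within 7 degrees of square to it and its centre over the plate; every used tin present is inside the tub (horizontal distance between dial_pointer and green_tab below 0.008 m and velocity of joint dial below 0.1 rad/s and x of pudding1_c in the frame of plate between -0.07 and 0.07 m and y of pudding1_c in the frame of plate between -0.2 and 0.2 m and z of pudding1_c in the frame of plate between 0.016 and 0.029 m and angle between the z axis of each of pudding1_c, pudding2_c, pudding3_c, pudding4_c and the z axis of plate, either way round below 0.12 rad and angle between each of pudding1_c, pudding2_c, pudding3_c, pudding4_c's own z axis and vertical below 0.5 rad and x of pudding2_c in the frame of plate between -0.07 and 0.07 m and y of pudding2_c in the frame of plate between -0.2 and 0.2 m and z of pudding2_c in the frame of plate between 0.016 and 0.029 m and x of pudding3_c in the frame of plate between -0.07 and 0.07 m and y of pudding3_c in the frame of plate between -0.2 and 0.2 m and z of pudding3_c in the frame of plate between 0.016 and 0.029 m and x of pudding4_c in the frame of plate between -0.07 and 0.07 m and y of pudding4_c in the frame of plate between -0.2 and 0.2 m and z of pudding4_c in the frame of plate between 0.016 and 0.029 m and x of used1_c in the frame of tub between -0.09 and 0.09 m and y of used1_c in the frame of tub between -0.083 and 0.083 m and z of used1_c in the frame of tub between 0 and 0.08 m and x of used2_c in the frame of tub between -0.09 and 0.09 m and y of used2_c in the frame of tub between -0.083 and 0.083 m and z of used2_c in the frame of tub between 0 and 0.08 m); the robot touches nothing.
It fails at once if the jam jar or the spray can is knocked over (angle between any of jam_jar, spray_can's own z axis and vertical above 0.7 rad).
Of pudding1, pudding2, pudding3, pudding4 only 3 to 4 are there at a start; the rules pass over those that are not, and their reading is None.
Of used1, used2 only 1 to 2 are there at a start; the rules pass over those that are not, and their reading is None.
At some moment in a run one of pudding1, pudding2, pudding3, pudding4, tub may be knocked a few centimetres aside while the robot is not near it.
It also fails if it takes over 210 s, if anything falls off the work surface, if the arm or the gripper's body presses on something with over 40 N, if the wrist force passes 120 N, or if a joint passes its speed limit or range.

### The arm

A 6-joint arm with a two-finger parallel gripper is mounted at the origin on the work surface. World frame = base frame: x ahead of the robot, y to its left, z up, the work surface at z = 0. Lengths are in m, angles in degrees, forces in N, time in s.
With the tool pointing down it reaches from about 0.375 to 0.9 m from the base axis. Payload 3.1 kg.
Tool frame: the origin (TCP) lies at the very end of the fingers, on their centre line; the grasp point (between the pads) lies 19 mm behind it; z points along the fingers, y is the line along which they close (so a half turn about z gives the same grasp; the last joint's range is limited). The gripper opens to 87 mm and grips with 3 to 60 N. Pads are 19 mm wide; open, the fingers measure 117 mm over their backs; the gripper's body (75 mm by 190 mm) begins 51 mm behind the grasp point.
Start: joints at [-79.441, 30.224, 82.088, -0, 67.689, -10.227], TCP at [0.222, -0.584, 0.223] pointing down, gripper open.
Joint ranges: [-176.69, 176.69], [-43.24, 126.21], [12.49, 139.97], [-82, 262], [0, 151.66], [-163.58, 163.58]. Speed limits (degrees/s): [159.86, 159.86, 180, 180, 180, 180].

### API

Orientations are given as a 3x3 rotation matrix whose columns are the frame's x, y, z axes.
In Python, from rig import bot, imaging gives the robot as it stands.
- The arm moves only by the tool drive_tool, never from a script. Its argument "deltas" is text: rows parted by semicolons, each of 5 numbers parted by spaces: the finger opening in mm, from 0 to 87, then the shift along the world's x, y, z in mm, then the turn about the world's z in rad. In form: jaw dx dy dz twist; .... A call has 1 to 12 rows; each row is the pose to reach, as a shift and turn from the pose commanded when the call began; what a row does not reach only later rows make up. A row lasts 1/10 s, in which the tool goes at most 50 mm and 8.59 degrees, less where a joint would pass 70% of its speed; a pose out of reach is approached as far as the arm can. A call with a gripper value outside its range is refused whole. The fingers move at their own pace and stop on an object; the grip force is fixed at half the most. Time passes only in rows, so rows that repeat a pose let the fingers close. It gives the time, the measured TCP pose, the force, the opening and the grip force at its end, in the units of the state.
- bot.read_state(): the state, without advancing time (a new reading comes with each control period).
- imaging.capture(name): name is "scene" or "top" or "wrist"; returns the picture (420x560x3 uint8, red, green, blue); there is no depth.
- imaging.camera_model(name): a dict with "fx", "fy", "cx", "cy" (pixels), "dist" ([k1, k2, p1, p2, k3] as OpenCV has them; the pictures are not rectified), "T" (4x4, takes a point from camera to world coordinates). Camera axes: x right, y down, z forward; pixel columns grow to the right and rows downward; lengths in m; the calibration is good to about 2 mm. A picture is of the moment at which its call begins: read the wrist's pose just before it. camera_model takes no time and is no camera call; for the wrist camera it gives the pose at the moment of the call.
- bot.hand_in(): hands the job in; it is judged then, once.
The state is a dict: "time_s": time; "joint_positions": joint angles; "qvel": joint speeds; "tau": joint torques, N m; "position": TCP position; "tcp_rot": TCP orientation; "force": force on the tool from outside, world axes, zero at the start; "moment": the same for the moment, N m; "opening": opening from 0.0 (shut) to 1.0 (fully open); "grasp_force": force on a finger pad.
Only numpy, scipy, OpenCV 4.12 (cv2) and the standard library are available. Lean on these libraries where they do the work, as an engineer would, in place of code of your own. Each camera call takes 0.05 s, during which the arm holds its last target. There are 200 camera calls.

## Working session

There is one attempt and no reset: what is moved stays moved. The work goes in short steps, Python scripts to look and compute and a tool call to move; the robot and the scene stay as the last step left them, time stands still between calls to the robot, and variables do not carry over. Pictures are saved under pics/ and viewed, at most 14 in all, crops included, and the job is handed in when it is done.

Besides the shell and the picture viewer there is one more tool, called after ">>>" by a JSON object that holds its "method" and its "body", one argument or row to a line. drive_tool: Moves the arm, as the interface text tells. Its arguments: {"type":"object","properties":{"deltas":{"type":"string"}},"required":["deltas"]}

```bash
ls; mkdir -p pics; cat > h.py <<'E'
import numpy as np, cv2
from rig import bot, imaging
def snap(cam,name):
    m=imaging.camera_model(cam); im=imaging.capture(cam)
    cv2.imwrite(f'pics/{name}.png',im[:,:,::-1]); return im,m
def K(m): return np.array([[m['fx'],0,m['cx']],[0,m['fy'],m['cy']],[0,0,1.]])
def ray(m,uv):
    p=cv2.undistortPoints(np.array([[uv]],float),K(m),np.array(m['dist'],float))[0,0]
    T=np.array(m['T']); return T[:3,3],T[:3,:3]@np.array([p[0],p[1],1.])
def onz(m,uv,z):
    o,d=ray(m,uv); return o+d*(z-o[2])/d[2]
def proj(m,P):
    T=np.linalg.inv(np.array(m['T'])); r=cv2.Rodrigues(T[:3,:3])[0]
    return cv2.projectPoints(np.array(P,float).reshape(-1,1,3),r,T[:3,3],K(m),np.array(m['dist'],float))[0][:,0]
E
python3 - <<'E'
from h import *
a,m=snap('scene','s0');b,n=snap('top','t0')
for x in(m,n):print(np.round(x['T'],3).tolist(),x['fx'])
E
```

```text
pics
[[-0.213, 0.707, -0.675, 1.161], [0.977, 0.164, -0.136, 0.152], [0.015, -0.688, -0.726, 0.782], [0.0, 0.0, 0.0, 1.0]] 426.4526271590615
[[0.022, -0.997, 0.078, 0.446], [-1.0, -0.021, 0.006, 0.002], [-0.004, -0.078, -0.997, 1.232], [0.0, 0.0, 0.0, 1.0]] 472.243612710309
```

View pics/s0.png

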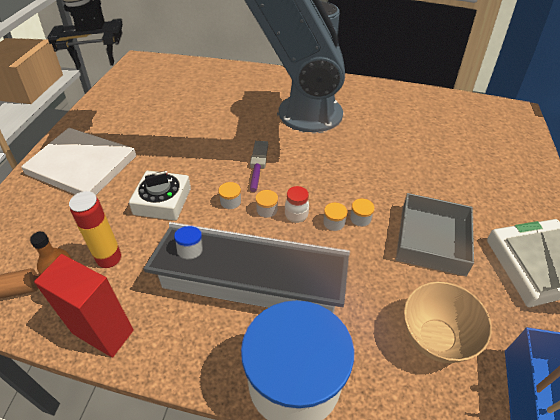

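View pics/t0.png

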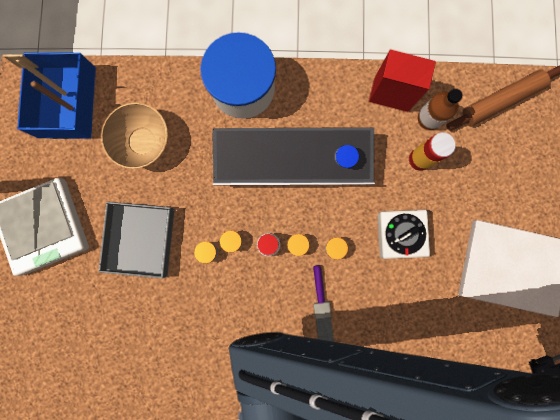

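The scene shows one used tin (top view pixel 346,156), four puddings at (205,252), (231,241), (298,244) and (337,248), the jar at (268,244), the dial at (406,234), and the tub at (138,239). The red mark is below the dial in the top view and the green tab is at upper left.

```bash
cat >> h.py <<'E'
def blobs(im,lo,hi,amin=60):
    h=cv2.cvtColor(im,cv2.COLOR_RGB2HSV); k=cv2.inRange(h,lo,hi)
    n,_,s,c=cv2.connectedComponentsWithStats(k)
    return [(c[i],s[i,4],s[i]) for i in range(1,n) if s[i,4]>=amin]
GOLD=((15,130,140),(30,255,255)); BLUE=((108,180,80),(125,255,255)); GREEN=((45,120,80),(75,255,255)); RED=((0,200,120),(6,255,255))
E
python3 - <<'E'
from h import *
im=cv2.imread('pics/t0.png')[:,:,::-1].copy();m=imaging.camera_model('top')
for c,a,s in blobs(im,*GOLD): print('gold',c.round(1),a,onz(m,c,.045).round(4))
for c,a,s in blobs(im,*BLUE): print('blue',c.round(1),a,onz(m,c,.123).round(4))
for c,a,s in blobs(im,*GREEN,8): print('green',c.round(1),a,onz(m,c,.056).round(4))
for c,a,s in blobs(im,*RED,8): print('red',c.round(1),a,onz(m,c,.05).round(4),onz(m,c,.075).round(4))
# plate corners (approx px), box corners, tub rim corners
for n,z,ps in [('plateLow',.071,[(213,183),(374,184)]),('plateHigh',.09,[(213,129),(373,127)]),('box',.05,[(379,212),(430,210),(431,258),(381,260)]),('tub',.05,[(107,203),(173,206),(167,277),(100,272)]),('dial',.066,[(406,234)])]:
    for p in ps: print(n,onz(m,p,z).round(3))
cv2.imwrite('pics/c0.png',cv2.resize(im[200:270,370:440,::-1],(560,560),interpolation=cv2.INTER_CUBIC))
E
```

```text
gold [420.  155.8] 260 [ 0.681  -0.3417  0.045 ]
gold [230.  240.9] 377 [0.4541 0.1367 0.045 ]
gold [297.6 244.4] 388 [ 0.4491 -0.0333  0.045 ]
gold [336.3 247.9] 387 [ 0.4424 -0.1303  0.045 ]
gold [204.5 251.8] 386 [0.4256 0.2    0.045 ]
blue [237.9  68.7] 4171 [0.8704 0.1219 0.123 ]
blue [44.3 53.6] 73 [0.9055 0.6055 0.123 ]
blue [57.8 99.2] 2054 [0.7891 0.5621 0.123 ]
blue [347.  155.9] 415 [ 0.6613 -0.1444  0.123 ]
green [390.9 225.8] 21 [ 0.5002 -0.2648  0.056 ]
red [405.5  69.8] 1520 [ 0.9056 -0.3044  0.05  ] [ 0.8959 -0.2979  0.075 ]
red [428.8 149.4] 101 [ 0.6974 -0.363   0.05  ] [ 0.6921 -0.3553  0.075 ]
red [410.5 158.6] 15 [ 0.6723 -0.3161  0.05  ] [ 0.6675 -0.3093  0.075 ]
red [267.4 243.9] 294 [0.4488 0.0424 0.05  ] [0.4488 0.0416 0.075 ]
red [406.2 250.9] 16 [ 0.4385 -0.3051  0.05  ] [ 0.4387 -0.2986  0.075 ]
plateLow [0.596 0.18  0.071]
plateLow [ 0.602 -0.219  0.071]
plateHigh [0.728 0.182 0.09 ]
plateHigh [ 0.741 -0.212  0.09 ]
box [ 0.535 -0.236  0.05 ]
box [ 0.542 -0.365  0.05 ]
box [ 0.422 -0.368  0.05 ]
box [ 0.415 -0.242  0.05 ]
tub [0.543 0.452 0.05 ]
tub [0.539 0.283 0.05 ]
tub [0.361 0.291 0.05 ]
tub [0.368 0.462 0.05 ]
dial [ 0.48  -0.3    0.066]
```

View pics/c0.png

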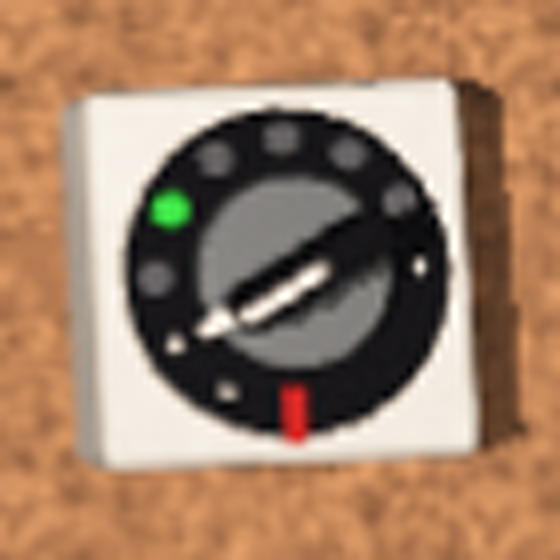

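```bash
python3 - <<'E'
from h import *
s=bot.read_state();print(s['position'],np.round(s['tcp_rot'],3).tolist(),s['opening'],np.round(s['force'],2))
E
```

```text
[ 0.22169673 -0.58366149  0.2216892 ] [[0.935, 0.355, -0.0], [0.355, -0.935, 0.002], [0.0, -0.002, -1.0]] 0.9987763329842798 [-0.18  0.28 -0.25]
```

>>> {"method": "drive_tool", "body": {
  "deltas": "87 258 282 -20 -1.36;87 258 282 -20 -1.36;87 258 282 -20 -1.36;87 258 282 -20 -1.36;87 258 282 -20 -1.36;87 258 282 -20 -1.36;87 258 282 -20 -1.36;87 258 282 -20 -1.36;87 258 282 -20 -1.36;87 258 282 -20 -1.36;87 258 282 -20 -1.36;87 258 282 -20 -1.36"
}}

```text
time_s: 1.3
position: [0.4796, -0.3022, 0.2023]
tcp_rot: [[0.544, -0.839, -0.001], [-0.839, -0.544, 0.0], [-0.001, 0.0, -1.0]]
force: [0.4, -0.1, -0.7]
opening: 1.001
grasp_force: 0.0
```

```bash
python3 - <<'E'
from h import *
s=bot.read_state();print(s['position'].round(4),np.round(s['tcp_rot'],3).tolist())
im,m=snap('wrist','w1');print(np.round(m['T'],3).tolist())
print(proj(m,[[.48,-.302,.097],[.48,-.302,.066]]))
for n,z,r in(('g',.056,GREEN),('r',.05,RED)):
  for c,a,q in blobs(im,*r,20): print(n,c,a,onz(m,c,z).round(4))
E
```

```text
[ 0.4796 -0.3022  0.2023] [[0.544, -0.839, -0.001], [-0.839, -0.544, 0.0], [-0.001, 0.0, -1.0]]
[[-0.839, -0.523, -0.149, 0.52], [-0.544, 0.807, 0.23, -0.366], [-0.0, 0.274, -0.962, 0.364], [0.0, 0.0, 0.0, 1.0]]
[[279.55787611 203.76896009]
 [279.66461023 195.39150928]]
g [245.77142857 207.4       ] 35 [ 0.5015 -0.2695  0.056 ]
```

View pics/w1.png

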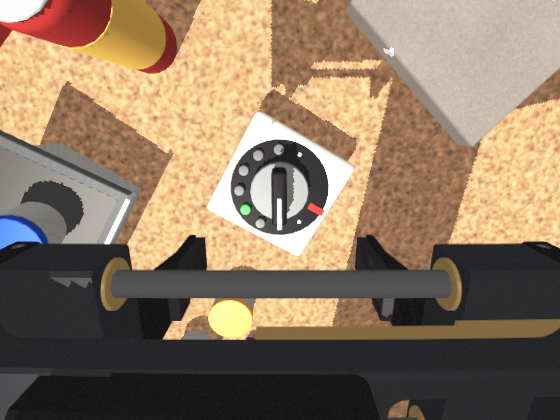

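The bar, at pixel (280,195), is lined up with the jaws, and the pointer is 2 clicks from red. Gripping now.

>>> {"method": "drive_tool", "body": {
  "deltas": "87 2 -3 -40 0;87 2 -3 -85 0;87 2 -3 -110 0;87 2 -3 -132 0;87 2 -3 -132 0;20 2 -3 -132 0;0 2 -3 -132 0;0 2 -3 -132 0;0 2 -3 -132 0;0 2 -3 -132 0"
}}

```text
time_s: 2.35
position: [0.4822, -0.3055, 0.0714]
tcp_rot: [[0.543, -0.84, 0.001], [-0.84, -0.543, -0.001], [0.001, -0.0, -1.0]]
force: [-0.6, 0.4, 0.6]
opening: 0.631
grasp_force: 0.0
```

>>> {"method": "drive_tool", "body": {
  "deltas": "0 0 0 0 0.14;0 0 0 0 0.28;0 0 0 0 0.42;0 0 0 0 0.56;0 0 0 0 0.7;0 0 0 0 0.84;0 0 0 0 0.98;0 0 0 0 1.05;0 0 0 0 1.05;0 0 0 0 1.05"
}}

```text
time_s: 3.35
position: [0.4811, -0.3035, 0.0707]
tcp_rot: [[0.999, 0.051, -0.002], [0.051, -0.999, 0.003], [-0.002, -0.003, -1.0]]
force: [-1.2, 5.6, 3.9]
opening: 0.155
grasp_force: 30.0
```

>>> {"method": "drive_tool", "body": {
  "deltas": "40 0 0 0 0;40 0 0 0 0;40 0 0 0 0;40 0 0 0 0;60 0 0 30 0;87 0 0 60 0;87 0 0 110 0;87 0 0 150 0;87 20 50 150 0;87 20 50 150 0;87 20 50 150 0"
}}

```text
time_s: 4.45
position: [0.502, -0.2543, 0.2207]
tcp_rot: [[0.998, 0.055, -0.0], [0.055, -0.998, -0.001], [-0.0, 0.001, -1.0]]
force: [-0.3, 0.1, -0.1]
opening: 0.968
grasp_force: 0.0
```

```bash
python3 - <<'E'
from h import *
im,m=snap('top','t1')
for c,a,s in blobs(im,*GOLD): print('gold',c.round(1),a,onz(m,c,.045).round(4))
for c,a,s in blobs(im,*BLUE): print('blue',c.round(1),a,onz(m,c,.123).round(4))
w,n=snap('wrist','w2')
for c,a,s in blobs(w,*BLUE): print('wblue',c.round(1),a,s[:4],onz(n,c,.123).round(4))
cv2.imwrite('pics/c1.png',np.hstack([cv2.resize(im[200:270,370:440,::-1],(300,300)),cv2.resize(w[:,:,::-1],(400,300))]))
E
```

```text
gold [420.6 156.4] 286 [ 0.6795 -0.3434  0.045 ]
gold [229.9 241. ] 388 [0.454  0.1368 0.045 ]
gold [297.6 244.4] 393 [ 0.4491 -0.0332  0.045 ]
gold [336.4 247.9] 393 [ 0.4424 -0.1306  0.045 ]
gold [204.5 251.8] 388 [0.4254 0.2001 0.045 ]
blue [237.8  68.8] 4167 [0.8703 0.1219 0.123 ]
blue [56.8 97.8] 2676 [0.7928 0.5648 0.123 ]
blue [347.  155.9] 415 [ 0.6613 -0.1444  0.123 ]
wblue [174.7  18.2] 151 [151   0  34  34] [ 0.6453 -0.1677  0.123 ]
```

View pics/c1.png

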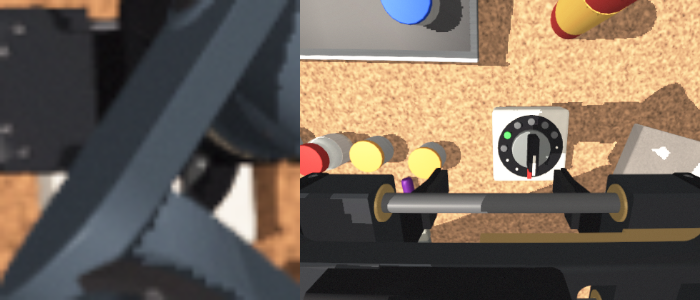

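>>> {"method": "drive_tool", "body": {
  "deltas": "87 40 30 0 0;87 80 60 0 0;87 120 90 0 0;87 163 110 0 0;87 163 110 0 0;87 163 110 0 0"
}}

```text
time_s: 5.15
position: [0.6647, -0.1457, 0.2189]
tcp_rot: [[0.999, 0.053, -0.002], [0.053, -0.999, 0.0], [-0.002, -0.0, -1.0]]
force: [-0.8, -0.3, -0.3]
opening: 0.999
grasp_force: 0.0
```

```bash
cat >> h.py <<'E'
def wlook(col,z):
    s=bot.read_state();m=imaging.camera_model('wrist');im=imaging.capture('wrist');p=s['position']
    print('tcp',p.round(4),'y',np.round(s['tcp_rot'],3)[:2,1],'t',s['time_s'])
    for c,a,b in blobs(im,*col,100): print(c.round(1),a,b[:4],onz(m,c,z).round(4),'d mm',((onz(m,c,z)-p)*1000).round(1)[:2])
    return im,m
def tlook():
    im,m=snap('top','tl')
    for c,a,s in blobs(im,*GOLD): 
        p=onz(m,c,.045); q=onz(m,c,.123)
        print('gold',c.round(1),a,p.round(4),'plate',q.round(4))
    for c,a,s in blobs(im,*BLUE): print('blue',c.round(1),a,onz(m,c,.05).round(4))
    return im,m
E
python3 -c "
from h import *
wlook(BLUE,.123)"
```

```text
tcp [ 0.6647 -0.1457  0.2189] y [ 0.053 -0.999] t 5.15
[279.9 205.5] 2663 [250 177  61  57] [ 0.6649 -0.1458  0.123 ] d mm [ 0.1 -0.1]
```

>>> {"method": "drive_tool", "body": {
  "deltas": "87 3 0 -40 0;87 3 0 -80 0;87 3 0 -110 0;87 3 0 -131 0;87 3 0 -131 0;40 3 0 -131 0;40 3 0 -131 0;40 3 0 -131 0;40 3 0 -131 0;40 3 0 -131 0;40 3 0 -131 0;40 3 0 -131 0"
}}

```text
time_s: 6.4
position: [0.6682, -0.1453, 0.0905]
tcp_rot: [[0.999, 0.053, 0.001], [0.053, -0.999, -0.0], [0.001, 0.0, -1.0]]
force: [-1.2, 0.5, 5.0]
opening: 0.626
grasp_force: 30.0
```

>>> {"method": "drive_tool", "body": {
  "deltas": "40 0 0 50 0;40 0 0 100 0;40 -20 40 120 0;40 -40 85 120 0;40 -58 130 120 0;40 -76 175 120 0;40 -94 220 120 0;40 -112 265 120 0;40 -130 310 120 0;40 -148 355 120 0;40 -166 400 120 0;40 -184 445 120 0"
}}

```text
time_s: 7.6
position: [0.4824, 0.3012, 0.2089]
tcp_rot: [[0.999, 0.053, -0.001], [0.053, -0.999, -0.001], [-0.001, 0.0, -1.0]]
force: [0.0, 0.5, -1.3]
opening: 0.627
grasp_force: 30.0
```

>>> {"method": "drive_tool", "body": {
  "deltas": "40 -15 36 0 0;40 -31 72 0 0;40 -31 72 0 0;40 -31 72 0 0"
}}

```text
time_s: 8.0
position: [0.4518, 0.3722, 0.2088]
tcp_rot: [[0.998, 0.056, -0.001], [0.056, -0.998, -0.001], [-0.001, 0.001, -1.0]]
force: [0.5, -0.8, -1.8]
opening: 0.626
grasp_force: 30.0
```

```bash
python3 - <<'E'
from h import *
s=bot.read_state();print(s['position'],s['opening'],s['grasp_force'])
im,m=snap('wrist','w3'); im,m=snap('scene','s3')
t,n=tlook()
a=cv2.imread('pics/w3.png');b=cv2.imread('pics/tl.png')
cv2.imwrite('pics/c3.png',np.hstack([cv2.resize(a,(400,300)),cv2.resize(b,(400,300))]))
E
```

```text
[0.4517616  0.37219608 0.20875475] 0.6256004072560348 29.99460346531123
gold [420.4 156.1] 276 [ 0.6803 -0.3428  0.045 ] plate [ 0.6649 -0.3201  0.123 ]
gold [230.  241.1] 350 [0.4537 0.1365 0.045 ] plate [0.4532 0.1277 0.123 ]
gold [298.1 244.3] 366 [ 0.4495 -0.0343  0.045 ] plate [ 0.4493 -0.0319  0.123 ]
gold [336.4 247.9] 393 [ 0.4424 -0.1307  0.045 ] plate [ 0.4426 -0.1219  0.123 ]
gold [204.5 252.2] 370 [0.4245 0.2    0.045 ] plate [0.4259 0.187  0.123 ]
blue [237.9  68.8] 4168 [0.8983 0.1298 0.05  ]
blue [44.1 53.7] 72 [0.9356 0.6459 0.05  ]
blue [57.7 99.3] 2076 [0.8114 0.599  0.05  ]
blue [110.5 237.6] 105 [0.4554 0.4388 0.05  ]
```

View pics/c3.png

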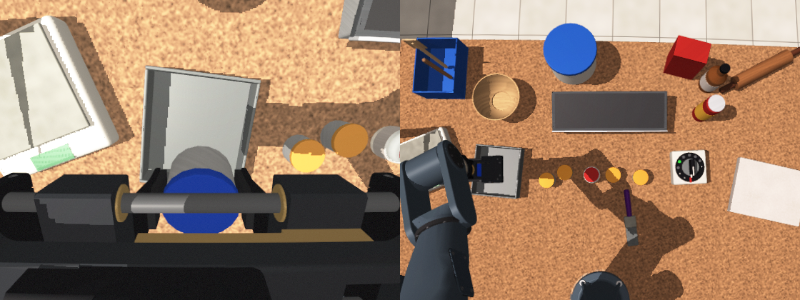

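>>> {"method": "drive_tool", "body": {
  "deltas": "40 0 0 -45 0;40 0 0 -90 0;40 0 0 -130 0;40 0 0 -160 0;40 0 0 -178 0;40 0 0 -182 0;75 0 0 -182 0;75 0 0 -182 0;75 0 0 -182 0;75 0 0 -150 0;75 0 0 -100 0;75 0 0 -50 0"
}}

```text
time_s: 9.35
position: [0.4526, 0.3716, 0.1618]
tcp_rot: [[0.999, 0.053, 0.0], [0.053, -0.999, 0.0], [0.0, -0.0, -1.0]]
force: [0.8, 0.6, 0.5]
opening: 0.862
grasp_force: 0.0
```

>>> {"method": "drive_tool", "body": {
  "deltas": "87 0 -20 40 0.15;87 -27 -60 40 0.3;87 -27 -100 40 0.45;87 -27 -140 40 0.6;87 -27 -171 40 0.75;87 -27 -171 40 0.9;87 -27 -171 40 1.05;87 -27 -171 40 1.2;87 -27 -171 40 1.35;87 -27 -171 40 1.5;87 -27 -171 40 1.52;87 -27 -171 40 1.52"
}}

```text
time_s: 10.55
position: [0.4261, 0.2008, 0.2004]
tcp_rot: [[0.0, 1.0, 0.002], [1.0, -0.0, 0.0], [0.0, 0.002, -1.0]]
force: [-0.3, 0.7, -0.4]
opening: 1.001
grasp_force: 0.0
```

```bash
python3 -c "
from h import *
wlook(GOLD,.045)"
```

```text
tcp [0.4261 0.2008 0.2004] y [ 1. -0.] t 10.55
[280.  191.1] 2025 [255 166  51  51] [0.4256 0.1993 0.045 ] d mm [-0.5 -1.6]
[305.4 244.9] 1787 [282 222  48  47] [0.4541 0.1369 0.045 ] d mm [ 28.  -63.9]
[402.  330.9] 3728 [255 320 284  19] [0.5771 0.0205 0.045 ] d mm [ 151.  -180.4]
```

>>> {"method": "drive_tool", "body": {
  "deltas": "87 0 -1 -45 0;87 0 -1 -90 0;87 0 -1 -135 0;87 0 -1 -170 0;87 0 -1 -185 0;40 0 -1 -185 0;40 0 -1 -185 0;40 0 -1 -185 0;40 0 -1 -185 0;40 0 -1 -185 0;40 0 -1 -185 0;40 0 -1 -185 0"
}}

```text
time_s: 11.8
position: [0.4263, 0.1999, 0.0156]
tcp_rot: [[-0.002, 1.0, 0.002], [1.0, 0.002, 0.0], [0.0, 0.002, -1.0]]
force: [-0.7, 0.0, 6.8]
opening: 0.628
grasp_force: 30.0
```

>>> {"method": "drive_tool", "body": {
  "deltas": "40 0 0 50 0;40 0 0 100 0;40 20 0 140 -0.14;40 50 -10 150 -0.28;40 80 -20 150 -0.42;40 110 -30 150 -0.56;40 140 -40 150 -0.7;40 170 -50 150 -0.84;40 200 -60 150 -0.98;40 220 -70 150 -1.12;40 239 -75 150 -1.26;40 239 -75 150 -1.4"
}}

```text
time_s: 13.0
position: [0.6673, 0.1233, 0.164]
tcp_rot: [[0.986, 0.164, 0.002], [0.164, -0.986, -0.0], [0.002, 0.001, -1.0]]
force: [0.5, 1.0, -1.8]
opening: 0.627
grasp_force: 30.0
```

>>> {"method": "drive_tool", "body": {
  "deltas": "40 0 0 0 -0.14;40 0 0 0 -0.14;40 0 0 -30 -0.14;40 0 0 -50 -0.14;40 0 0 -60 -0.14;40 0 0 -64 -0.14;40 0 0 -66 -0.14;40 0 0 -68 -0.14;40 0 0 -68 -0.14"
}}

```text
time_s: 13.9
position: [0.6653, 0.1248, 0.0982]
tcp_rot: [[0.999, 0.033, 0.001], [0.033, -0.999, 0.0], [0.001, 0.0, -1.0]]
force: [-2.0, -0.6, 1.7]
opening: 0.624
grasp_force: 30.0
```

>>> {"method": "drive_tool", "body": {
  "deltas": "40 0 0 -2 0;40 0 0 -4 0;40 0 0 -4 0"
}}

```text
time_s: 14.2
position: [0.664, 0.1248, 0.0954]
tcp_rot: [[0.999, 0.033, -0.001], [0.033, -0.999, -0.0], [-0.001, 0.0, -1.0]]
force: [-6.9, -0.5, 10.7]
opening: 0.625
grasp_force: 30.0
```

>>> {"method": "drive_tool", "body": {
  "deltas": "62 0 0 0 0;62 0 0 0 0;68 0 0 0 0;74 0 0 0 0;74 0 0 0 0;74 0 0 40 0;80 0 0 80 0;80 0 0 110 0;80 0 0 110 0"
}}

```text
time_s: 15.1
position: [0.6685, 0.1249, 0.2083]
tcp_rot: [[0.999, 0.033, 0.012], [0.033, -0.999, 0.0], [0.012, 0.0, -1.0]]
force: [0.6, 0.1, 0.4]
opening: 0.913
grasp_force: 0.0
```

```bash
python3 -c "
from h import *
im,m=wlook(GOLD,.123); cv2.imwrite('pics/w4.png',im[:,:,::-1])
tlook();im,m=snap('scene','s4')
print(bot.read_state()['force'])
c=im[150:310,120:380,::-1]; cv2.imwrite('pics/c4.png',cv2.resize(c,None,fx=3,fy=3))"
```

```text
tcp [0.6685 0.1249 0.2083] y [ 0.033 -0.999] t 15.1
[280.8 221.5] 2855 [249 192  63  59] [0.6588 0.1237 0.123 ] d mm [-9.7 -1.1]
gold [420.7 156.5] 291 [ 0.6794 -0.3437  0.045 ] plate [ 0.6641 -0.321   0.123 ]
gold [234.9 241. ] 181 [0.4542 0.1242 0.045 ] plate [0.4536 0.1162 0.123 ]
gold [297.6 244.4] 393 [ 0.4491 -0.0332  0.045 ] plate [ 0.4489 -0.0309  0.123 ]
gold [336.4 247.9] 394 [ 0.4425 -0.1305  0.045 ] plate [ 0.4427 -0.1218  0.123 ]
blue [240.6  62.6] 3229 [0.9149 0.1232 0.05  ]
blue [57.1 97.8] 2883 [0.8156 0.6011 0.05  ]
blue [135.6 236.8] 137 [0.459  0.3747 0.05  ]
[-1.48514892 -0.62412322 -0.6109409 ]
```

View pics/c4.png

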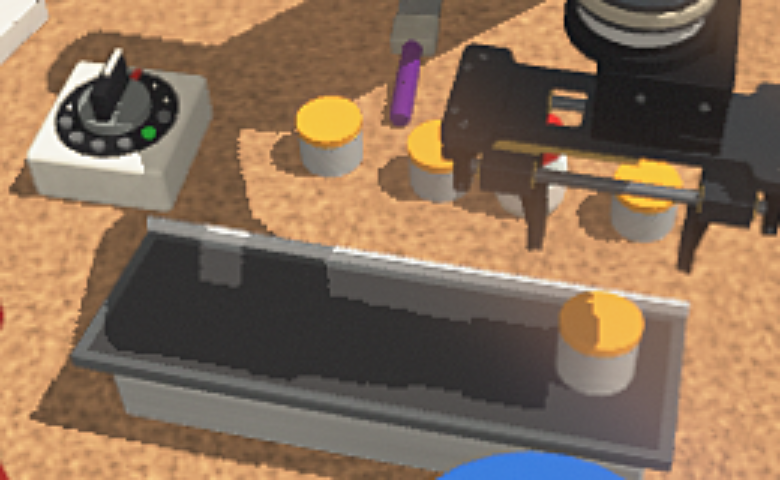

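Pudding 1 stands flat near the plate's left end, and the used tin is in the tub (blue pixel 135,237 in the top view). Next pudding.

>>> {"method": "drive_tool", "body": {
  "deltas": "87 -40 4 0 0.14;87 -80 8 0 0.28;87 -120 12 0 0.42;87 -160 12 0 0.56;87 -200 12 0 0.7;87 -212 12 0 0.84;87 -212 12 0 0.98;87 -212 12 0 1.12;87 -212 12 0 1.26;87 -212 12 0 1.4;87 -212 12 0 1.54;87 -212 12 0 1.54"
}}

```text
time_s: 16.45
position: [0.4515, 0.1366, 0.201]
tcp_rot: [[-0.002, 1.0, -0.004], [1.0, 0.002, -0.0], [-0.0, -0.004, -1.0]]
force: [0.2, 0.5, 0.8]
opening: 0.999
grasp_force: 0.0
```

```bash
python3 -c "
from h import *
wlook(GOLD,.045)"
```

```text
tcp [0.4515 0.1366 0.201 ] y [1.    0.002] t 16.45
[283.9 189.9] 2025 [259 165  51  51] [0.4544 0.1361 0.045 ] d mm [ 2.8 -0.4]
[521.  219.7] 3010 [486 193  71  51] [0.7192 0.1027 0.045 ] d mm [267.7 -33.9]
[381.9 328.5] 4551 [255 305 285  34] [ 0.5763 -0.0397  0.045 ] d mm [ 124.8 -176.3]
```

>>> {"method": "drive_tool", "body": {
  "deltas": "87 2 0 -45 0;87 2 0 -90 0;87 2 0 -135 0;87 2 0 -170 0;87 2 0 -186 0;40 2 0 -186 0;40 2 0 -186 0;40 2 0 -186 0;40 2 0 -186 0;40 2 0 -186 0;40 2 0 -186 0;40 2 0 -186 0"
}}

```text
time_s: 17.7
position: [0.4553, 0.1368, 0.0176]
tcp_rot: [[-0.002, 1.0, 0.002], [1.0, 0.002, 0.0], [0.0, 0.002, -1.0]]
force: [0.2, 0.8, 6.8]
opening: 0.624
grasp_force: 30.0
```

>>> {"method": "drive_tool", "body": {
  "deltas": "40 0 0 50 0;40 0 0 100 0;40 20 -10 140 -0.14;40 50 -20 150 -0.28;40 80 -35 150 -0.42;40 110 -50 150 -0.56;40 140 -65 150 -0.7;40 170 -80 150 -0.84;40 200 -95 150 -0.98;40 213 -107 150 -1.12;40 213 -107 150 -1.26;40 213 -107 150 -1.4"
}}

```text
time_s: 18.9
position: [0.6675, 0.0291, 0.1657]
tcp_rot: [[0.986, 0.165, -0.002], [0.165, -0.986, 0.0], [-0.002, -0.001, -1.0]]
force: [-0.9, -0.1, -2.1]
opening: 0.625
grasp_force: 30.0
```

>>> {"method": "drive_tool", "body": {
  "deltas": "40 0 0 0 -0.14;40 0 0 0 -0.14;40 0 0 -30 -0.14;40 0 0 -50 -0.14;40 0 0 -60 -0.14;40 0 0 -64 -0.14;40 0 0 -67 -0.14;40 0 0 -70 -0.14;40 0 0 -70 -0.14"
}}

```text
time_s: 19.8
position: [0.6674, 0.0298, 0.0996]
tcp_rot: [[0.999, 0.034, -0.0], [0.034, -0.999, -0.0], [-0.0, 0.0, -1.0]]
force: [-4.8, -0.5, 8.5]
opening: 0.624
grasp_force: 30.0
```

>>> {"method": "drive_tool", "body": {
  "deltas": "62 0 0 0 0;62 0 0 0 0;68 0 0 0 0;74 0 0 0 0;74 0 0 0 0;74 0 0 40 0;80 0 0 80 0;80 0 0 110 0;80 0 0 110 0"
}}

```text
time_s: 20.7
position: [0.6715, 0.0294, 0.2123]
tcp_rot: [[0.999, 0.033, 0.011], [0.033, -0.999, -0.001], [0.011, 0.002, -1.0]]
force: [-0.1, 0.1, 1.1]
opening: 0.912
grasp_force: 0.0
```

>>> {"method": "drive_tool", "body": {
  "deltas": "87 -40 -10 0 0.14;87 -80 -20 0 0.28;87 -120 -30 0 0.42;87 -160 -40 0 0.56;87 -200 -50 0 0.7;87 -218 -63 0 0.84;87 -218 -63 0 0.98;87 -218 -63 0 1.12;87 -218 -63 0 1.26;87 -218 -63 0 1.4;87 -218 -63 0 1.54;87 -218 -63 0 1.54"
}}

```text
time_s: 21.9
position: [0.4493, -0.0332, 0.2059]
tcp_rot: [[-0.002, 1.0, -0.001], [1.0, 0.002, 0.0], [0.0, -0.001, -1.0]]
force: [0.6, -0.1, 0.1]
opening: 0.996
grasp_force: 0.0
```

```bash
python3 -c "
from h import *
wlook(GOLD,.045);tlook()"
```

```text
tcp [ 0.4493 -0.0332  0.2059] y [1.    0.002] t 21.9
[543.7  19.4] 1344 [525   0  35  45] [0.7016 0.1343 0.045 ] d mm [252.3 167.4]
[533.4 134.7] 3369 [503 100  57  69] [0.7148 0.0256 0.045 ] d mm [265.5  58.7]
[281.2 189.5] 1960 [257 165  50  50] [ 0.4496 -0.0343  0.045 ] d mm [ 0.3 -1.1]
[275.5 260.3] 882 [253 247  46  24] [ 0.4431 -0.1188  0.045 ] d mm [ -6.2 -85.7]
[400.7 331. ] 3677 [255 320 282  19] [ 0.6008 -0.2172  0.045 ] d mm [ 151.5 -184.1]
gold [420.6 156.5] 287 [ 0.6795 -0.3435  0.045 ] plate [ 0.6641 -0.3207  0.123 ]
gold [233.8 156. ] 424 [0.6701 0.1335 0.045 ] plate [0.6554 0.1248 0.123 ]
gold [273.3 156.1] 422 [0.6718 0.0328 0.045 ] plate [0.657  0.0308 0.123 ]
blue [237.8  68.8] 4168 [0.8982 0.1298 0.05  ]
blue [57.  97.8] 2643 [0.8156 0.6013 0.05  ]
blue [138.7 238.3] 297 [0.4552 0.3666 0.05  ]
```

>>> {"method": "drive_tool", "body": {
  "deltas": "87 0 -1 -45 0;87 0 -1 -90 0;87 0 -1 -135 0;87 0 -1 -170 0;87 0 -1 -188 0;40 0 -1 -188 0;40 0 -1 -188 0;40 0 -1 -188 0;40 0 -1 -188 0;40 0 -1 -188 0;40 0 -1 -188 0;40 0 -1 -188 0"
}}

```text
time_s: 23.2
position: [0.4504, -0.0344, 0.0196]
tcp_rot: [[-0.002, 1.0, 0.002], [1.0, 0.002, -0.001], [-0.001, 0.002, -1.0]]
force: [-0.5, 1.0, 7.9]
opening: 0.623
grasp_force: 30.0
```

>>> {"method": "drive_tool", "body": {
  "deltas": "40 0 0 50 0;40 0 0 100 0;40 20 0 140 -0.14;40 50 -4 150 -0.28;40 80 -8 150 -0.42;40 110 -12 150 -0.56;40 140 -16 150 -0.7;40 170 -20 150 -0.84;40 200 -25 150 -0.98;40 219 -31 150 -1.12;40 219 -31 150 -1.26;40 219 -31 150 -1.4"
}}

```text
time_s: 24.4
position: [0.6687, -0.0653, 0.1678]
tcp_rot: [[0.986, 0.166, -0.001], [0.166, -0.986, 0.0], [-0.001, -0.001, -1.0]]
force: [-1.0, 0.5, -1.6]
opening: 0.626
grasp_force: 30.0
```

>>> {"method": "drive_tool", "body": {
  "deltas": "40 0 0 0 -0.14;40 0 0 0 -0.14;40 0 0 -30 -0.14;40 0 0 -50 -0.14;40 0 0 -60 -0.14;40 0 0 -64 -0.14;40 0 0 -67 -0.14;40 0 0 -70 -0.14;40 0 0 -70 -0.14"
}}

```text
time_s: 25.3
position: [0.6686, -0.0652, 0.1016]
tcp_rot: [[0.999, 0.034, 0.0], [0.034, -0.999, -0.0], [0.0, 0.0, -1.0]]
force: [-5.5, 0.9, 7.4]
opening: 0.628
grasp_force: 30.0
```

Release, then on to the last pudding at (.4425,-.1305).

>>> {"method": "drive_tool", "body": {
  "deltas": "62 0 0 0 0;62 0 0 0 0;68 0 0 0 0;74 0 0 0 0;74 0 0 0 0;74 0 0 40 0;80 0 0 80 0;80 0 0 108 0;80 0 0 108 0"
}}

```text
time_s: 26.2
position: [0.6722, -0.0661, 0.212]
tcp_rot: [[0.999, 0.033, 0.011], [0.033, -0.999, -0.003], [0.01, 0.003, -1.0]]
force: [0.1, -0.2, 0.5]
opening: 0.915
grasp_force: 0.0
```

>>> {"method": "drive_tool", "body": {
  "deltas": "87 -40 -10 0 0.14;87 -80 -20 0 0.28;87 -120 -30 0 0.42;87 -160 -40 0 0.56;87 -200 -55 0 0.7;87 -226 -65 0 0.84;87 -226 -65 0 0.98;87 -226 -65 0 1.12;87 -226 -65 0 1.26;87 -226 -65 0 1.4;87 -226 -65 0 1.54;87 -226 -65 0 1.54"
}}

```text
time_s: 27.4
position: [0.4422, -0.13, 0.2057]
tcp_rot: [[-0.002, 1.0, -0.002], [1.0, 0.002, 0.001], [0.001, -0.002, -1.0]]
force: [-0.9, 0.8, -0.1]
opening: 1.001
grasp_force: 0.0
```

```bash
python3 -c "
from h import *
wlook(GOLD,.045);tlook()"
```

```text
tcp [ 0.4422 -0.13    0.2057] y [1.    0.002] t 27.4
[548.9  16.5] 779 [536   0  24  41] [0.699  0.0401 0.045 ] d mm [256.8 170.1]
[539.2 132.9] 2648 [513  97  47  70] [ 0.7134 -0.0693  0.045 ] d mm [271.2  60.7]
[281.6 190. ] 1942 [257 165  50  50] [ 0.443  -0.1315  0.045 ] d mm [ 0.7 -1.5]
[410.2 329.6] 2961 [255 320 286  16] [ 0.6055 -0.3118  0.045 ] d mm [ 163.2 -181.8]
gold [420.5 156.3] 282 [ 0.6798 -0.3431  0.045 ] plate [ 0.6645 -0.3204  0.123 ]
gold [233.8 156. ] 424 [0.6701 0.1335 0.045 ] plate [0.6554 0.1248 0.123 ]
gold [273.3 156.1] 422 [0.6718 0.0328 0.045 ] plate [0.657  0.0308 0.123 ]
gold [313.1 156.1] 425 [ 0.6739 -0.0684  0.045 ] plate [ 0.6589 -0.0637  0.123 ]
blue [237.8  68.8] 4167 [0.8982 0.1298 0.05  ]
blue [46.1 55.2] 123 [0.9314 0.6399 0.05  ]
blue [ 57.3 100. ] 2146 [0.8097 0.5999 0.05  ]
blue [138.1 238.6] 325 [0.4546 0.3682 0.05  ]
```

>>> {"method": "drive_tool", "body": {
  "deltas": "87 1 -1 -45 0;87 1 -1 -90 0;87 1 -1 -135 0;87 1 -1 -170 0;87 1 -1 -188 0;40 1 -1 -188 0;40 1 -1 -188 0;40 1 -1 -188 0;40 1 -1 -188 0;40 1 -1 -188 0;40 1 -1 -188 0;40 1 -1 -188 0"
}}

```text
time_s: 28.7
position: [0.4441, -0.1315, 0.0196]
tcp_rot: [[-0.002, 1.0, 0.001], [1.0, 0.002, -0.001], [-0.001, 0.001, -1.0]]
force: [-1.7, -0.3, 7.4]
opening: 0.625
grasp_force: 30.0
```

>>> {"method": "drive_tool", "body": {
  "deltas": "40 0 0 50 0;40 0 0 100 0;40 20 0 140 -0.14;40 50 -4 150 -0.28;40 80 -8 150 -0.42;40 110 -12 150 -0.56;40 140 -16 150 -0.7;40 170 -20 150 -0.84;40 200 -25 150 -0.98;40 226 -29 150 -1.12;40 226 -29 150 -1.26;40 226 -29 150 -1.4"
}}

```text
time_s: 29.9
position: [0.6698, -0.16, 0.1676]
tcp_rot: [[0.986, 0.166, -0.001], [0.166, -0.986, 0.001], [-0.001, -0.001, -1.0]]
force: [0.3, 1.0, -2.3]
opening: 0.62
grasp_force: 30.0
```

>>> {"method": "drive_tool", "body": {
  "deltas": "40 0 0 0 -0.14;40 0 0 0 -0.14;40 0 0 -30 -0.14;40 0 0 -50 -0.14;40 0 0 -60 -0.14;40 0 0 -64 -0.14;40 0 0 -67 -0.14;40 0 0 -70 -0.14;40 0 0 -70 -0.14"
}}

```text
time_s: 30.8
position: [0.6698, -0.1603, 0.1016]
tcp_rot: [[0.999, 0.034, 0.001], [0.034, -0.999, -0.001], [0.0, 0.001, -1.0]]
force: [-4.7, 0.7, 5.4]
opening: 0.624
grasp_force: 30.0
```

>>> {"method": "drive_tool", "body": {
  "deltas": "62 0 0 0 0;62 0 0 0 0;68 0 0 0 0;74 0 0 0 0;74 0 0 0 0;74 0 0 40 0;80 0 0 80 0;80 0 0 108 0;80 0 0 108 0"
}}

```text
time_s: 31.7
position: [0.6731, -0.1615, 0.2122]
tcp_rot: [[0.999, 0.033, 0.01], [0.033, -0.999, -0.004], [0.01, 0.005, -1.0]]
force: [0.4, -0.3, 0.9]
opening: 0.916
grasp_force: 0.0
```

>>> {"method": "drive_tool", "body": {
  "deltas": "87 -38 -29 0 0.15;87 -76 -58 0 0.3;87 -114 -87 0 0.45;87 -150 -115 0 0.6;87 -188 -144 0 0.75;87 -188 -144 0 0.9;87 -188 -144 0 1.05;87 -188 -144 0 1.2;87 -188 -144 0 1.35;87 -188 -144 0 1.5;87 -188 -144 0 1.65;87 -188 -144 0 1.8"
}}

```text
time_s: 32.9
position: [0.4813, -0.3038, 0.2053]
tcp_rot: [[-0.25, 0.968, -0.002], [0.968, 0.25, 0.002], [0.002, -0.001, -1.0]]
force: [-0.5, 1.5, -0.6]
opening: 1.0
grasp_force: 0.0
```

>>> {"method": "drive_tool", "body": {
  "deltas": "87 0 0 0 0.15;87 0 0 0 0.3;87 0 0 0 0.45;87 0 0 0 0.6;87 0 0 0 0.75;87 0 0 0 0.9;87 0 0 0 1.05;87 0 0 0 1.2;87 0 0 0 1.35;87 0 0 0 1.36;87 0 0 0 1.36"
}}

```text
time_s: 34.0
position: [0.4815, -0.304, 0.2058]
tcp_rot: [[-0.999, -0.033, -0.001], [-0.033, 0.999, 0.001], [0.001, 0.001, -1.0]]
force: [1.1, -0.1, -0.2]
opening: 0.999
grasp_force: 0.0
```

```bash
python3 - <<'E'
from h import *
wlook(GOLD,.123);tlook()
a,_=snap('scene','s5');b,_=snap('wrist','w5')
cv2.imwrite('pics/c5.png',np.hstack([cv2.resize(a[140:310,110:480,::-1],(500,260)),cv2.resize(b[:,:,::-1],(300,260))]))
E
```

```text
tcp [ 0.4815 -0.304   0.2058] y [-0.033  0.999] t 34.0
[235.9 329.9] 747 [213 319  44  21] [ 0.6015 -0.3434  0.123 ] d mm [120.  -39.4]
gold [420.5 156.3] 282 [ 0.6798 -0.3431  0.045 ] plate [ 0.6644 -0.3204  0.123 ]
gold [322.2 153.1] 421 [ 0.6822 -0.0914  0.045 ] plate [ 0.6667 -0.0852  0.123 ]
gold [233.8 156. ] 424 [0.6701 0.1335 0.045 ] plate [0.6554 0.1248 0.123 ]
gold [273.3 156.1] 422 [0.6718 0.0328 0.045 ] plate [0.657  0.0308 0.123 ]
gold [353.  156.5] 419 [ 0.6753 -0.17    0.045 ] plate [ 0.6602 -0.1586  0.123 ]
blue [237.8  68.8] 4166 [0.8982 0.1298 0.05  ]
blue [46.1 54.9] 115 [0.9321 0.6401 0.05  ]
blue [57.5 99.6] 2133 [0.8107 0.5995 0.05  ]
blue [138.1 238.5] 321 [0.4547 0.3682 0.05  ]
```

View pics/c5.png

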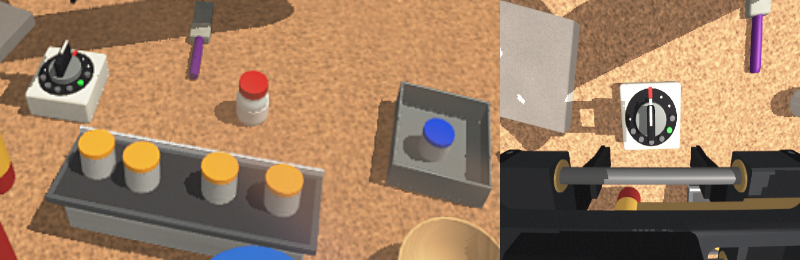

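All four puddings stand flat on the plate; one was nudged sideways about 2 cm but is still well placed. The used tin is in the tub and the dial pointer is at red. Turning the dial 4 clicks clockwise now.

>>> {"method": "drive_tool", "body": {
  "deltas": "87 0 0 -45 0;87 0 0 -90 0;60 0 0 -120 0;40 0 0 -135 0;0 0 0 -135 0;0 0 0 -135 0;0 0 0 -135 0;0 0 0 -135 0;0 0 0 -135 0;0 0 0 -135 0;0 0 0 -135 0;0 0 0 -135 0"
}}

```text
time_s: 35.4
position: [0.4818, -0.3039, 0.0717]
tcp_rot: [[-0.999, -0.035, -0.0], [-0.035, 0.999, 0.001], [-0.0, 0.001, -1.0]]
force: [2.0, 8.9, 5.1]
opening: 0.172
grasp_force: 5.0
```

>>> {"method": "drive_tool", "body": {
  "deltas": "0 0 0 0 0;0 0 0 0 -0.12;0 0 0 0 -0.24;0 0 0 0 -0.36;0 0 0 0 -0.48;0 0 0 0 -0.6;0 0 0 0 -0.72;0 0 0 0 -0.84;0 0 0 0 -0.96;0 0 0 0 -1.05;0 0 0 0 -1.05"
}}

```text
time_s: 36.5
position: [0.4821, -0.3029, 0.0717]
tcp_rot: [[-0.527, 0.85, 0.0], [0.85, 0.527, 0.002], [0.002, 0.001, -1.0]]
force: [1.6, 5.8, 3.8]
opening: 0.161
grasp_force: 30.0
```

>>> {"method": "drive_tool", "body": {
  "deltas": "0 0 0 0 -0.12;0 0 0 0 -0.24;0 0 0 0 -0.36;0 0 0 0 -0.48;0 0 0 0 -0.6;0 0 0 0 -0.72;0 0 0 0 -0.84;0 0 0 0 -0.96;0 0 0 0 -1.05;0 0 0 0 -1.05;0 0 0 0 -1.05"
}}

```text
time_s: 37.6
position: [0.4826, -0.3029, 0.0717]
tcp_rot: [[0.474, 0.881, 0.001], [0.881, -0.474, 0.002], [0.002, 0.0, -1.0]]
force: [3.0, 5.5, 2.9]
opening: 0.156
grasp_force: 30.0
```

>>> {"method": "drive_tool", "body": {
  "deltas": "40 0 0 0 0;40 0 0 0 0;40 0 0 0 0;40 0 0 0 0;40 0 0 30 0;40 0 0 70 0;40 0 0 120 0;40 -20 -20 140 0;40 -40 -40 140 0;40 -60 -80 140 0;40 -60 -100 140 0;40 -60 -100 140 0"
}}

```text
time_s: 38.8
position: [0.4212, -0.4077, 0.2118]
tcp_rot: [[0.477, 0.879, 0.001], [0.879, -0.477, -0.003], [-0.002, 0.002, -1.0]]
force: [-0.6, 0.8, 0.3]
opening: 0.457
grasp_force: 0.0
```

>>> {"method": "drive_tool", "body": {
  "deltas": "40 -30 -30 30 0;40 -60 -70 30 0;40 -90 -110 30 0;40 -100 -140 30 0;40 -100 -140 30 0;40 -100 -140 30 0"
}}

```text
time_s: 39.4
position: [0.3218, -0.5432, 0.2408]
tcp_rot: [[0.475, 0.88, -0.0], [0.88, -0.475, 0.003], [0.002, -0.001, -1.0]]
force: [-0.2, -0.1, -0.7]
opening: 0.458
grasp_force: 0.0
```

```bash
python3 - <<'E'
from h import *
im,m=tlook();a,_=snap('scene','s6')
cv2.imwrite('pics/c6.png',np.hstack([cv2.resize(im[200:270,370:440,::-1],(300,300)),cv2.resize(a[140:310,110:480,::-1],(500,300))]))
E
```

```text
gold [420. 156.] 265 [ 0.6806 -0.3419  0.045 ] plate [ 0.6651 -0.3193  0.123 ]
gold [322.1 153.1] 420 [ 0.6822 -0.0912  0.045 ] plate [ 0.6666 -0.0851  0.123 ]
gold [233.8 155.9] 421 [0.6703 0.1335 0.045 ] plate [0.6556 0.1249 0.123 ]
gold [273.3 156.1] 420 [0.6717 0.0328 0.045 ] plate [0.6569 0.0308 0.123 ]
gold [352.9 156.5] 416 [ 0.6751 -0.1699  0.045 ] plate [ 0.6601 -0.1585  0.123 ]
blue [237.8  68.7] 4171 [0.8983 0.1298 0.05  ]
blue [44.5 53.6] 72 [0.9357 0.6447 0.05  ]
blue [57.7 99.3] 2070 [0.8115 0.599  0.05  ]
blue [137.7 238.6] 338 [0.4544 0.3691 0.05  ]
```

View pics/c6.png

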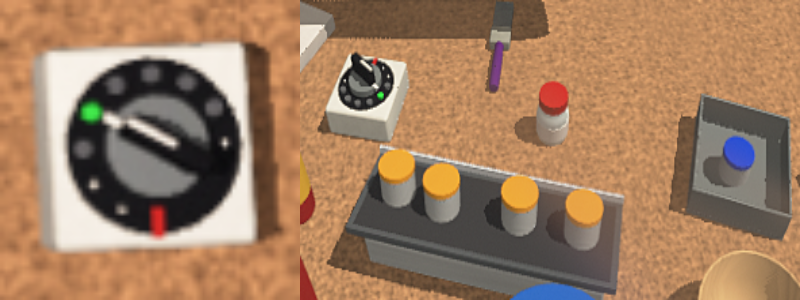

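The pointer is at the green tab (crop pixel 92,112), the puddings are flat on the plate, and the used tin is in the tub.

```bash
python3 -c "
from rig import bot
print(bot.hand_in())"
```

```text
the job is handed in; nothing more can be done
None
```

I handed the job in at about 39 s; the hand-in gave no verdict, but my last pictures show the dial pointer at the green tab, all four pudding tins flat on the plate, the one used tin in the tub, and the jam jar and spray can upright.

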